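# Sign off a finished lot at the push-button boxes

### The arm

A 7-joint arm with a two-finger parallel gripper is mounted at the origin on a cart in front of the work surface, level with it; the furniture and walls round the work are solid. World frame = base frame: x ahead of the robot, y to its left, z up, the work surface at z = 0. Lengths are in m, angles in rad, forces in N, time in s.
With the tool pointing down it reaches from about 0.425 to 0.875 m from the base axis. Payload 4.7 kg.
Tool frame: the origin (TCP) lies at the very end of the fingers, on their centre line; the grasp point (between the pads) lies 19 mm behind it; z points along the fingers, y is the line along which they close (so a half turn about z gives the same grasp; the last joint's range is limited). The gripper opens to 87 mm and grips with 3 to 60 N. Pads are 19 mm wide; open, the fingers measure 117 mm over their backs; the gripper's body (75 mm by 190 mm) begins 51 mm behind the grasp point.
Start: joints at [1.313, 0.321, -0.07, 1.45, 0.023, 1.371, -0.057], TCP at [0.174, -0.626, 0.223] pointing down, gripper open.
Joint ranges: [-2.86, 2.86], [-0.3, 2.09], [-1.38, 1.24], [0.06, 2.45], [-1.56, 4.7], [0.09, 2.05], [-2.69, 2.69]. Speed limits (rad/s): [2.57, 2.57, 3.14, 3.14, 3.14, 3.14, 3.14].

### API

Orientations are given as a rotation vector (axis times angle).
In Python, from bench import ctrl, get_image, job gives the robot as it stands.
- The arm moves only by the shell command python3 -m crank 'ROWS' [FORCE]. ROWS is JSON, a list that holds one entry, the list of rows, each a list of 5 numbers: the shift along the tool's x, y, z in mm, then the turn about the tool's z in rad, then the closure, from -1 (fully open) to 1 (shut), so that 0 is half open. A call has 1 to 10 rows; each row shifts and turns the commanded pose from where the row before left it, along the tool's axes as they then stand; what a row does not reach is not made up. A row lasts 1/12 s, in which the tool goes at most 41.7 mm and 7.16 degrees, less where a joint would pass 70% of its speed; a pose out of reach is approached as far as the arm can. A call with a gripper value outside its range is refused whole. The fingers move at their own pace and stop on an object; FORCE is the grip in N (left out, the last holds). Time passes only in rows, so rows that do not move let the fingers close. It gives the time, the measured TCP pose, the force, the opening and the grip force at its end, in the units of the state.
- ctrl.get_state(): the state, without advancing time (a new reading comes with each control period).
- get_image(name): name is "scene" or "top"; returns a dict with "pixels" (480x640x3 uint8, red, green, blue), "fx", "fy", "cx", "cy" (pixels), "k1" (the pictures are not rectified: a ray, as slopes to the right and down, at radius r is drawn at 1 + k1 r^2 times it, then the intrinsics apply), "T" (4x4, takes a point from camera to world coordinates). Camera axes: x right, y down, z forward; pixel columns grow to the right and rows downward; lengths in m; the calibration is good to about 2 mm. A picture is of the moment at which its call begins. There is no depth.
- job.close_job(): hands the job in; it is judged then, once.
The state is a dict: "time": time; "joint_positions": joint angles; "qd": joint speeds; "joint_torque": joint torques, N m; "position": TCP position; "tool_rot": TCP orientation; "ft_force": force on the tool from outside, world axes, zero at the start; "torque": the same for the moment, N m; "grip_width": opening from 0.0 (shut) to 1.0 (fully open); "grip_force": force on a finger pad.
Only numpy, scipy, OpenCV 4.12 (cv2) and the standard library are available. Lean on these libraries where they do the work, as an engineer would, in place of code of your own. Each camera call takes 0.05 s, during which the arm holds its last target. There are 200 camera calls.

### The job

The lot of handles is finished, so sign it off at the three push-button boxes on the bench: with the fingertips, gently press the long bar-shaped key well down for a moment and let it come back up, then do the same with the round mushroom button, and withdraw. Do not press the square key, and do not shift or pick up the loose handle, screwdriver, glue bottle or mug that stand around.

Things in the scene. Friction and masses are not known exactly. Their poses are not given: they have to be found in the camera images.
- bar_box: grey push-button box screwed to the bench, housing 72x72 mm and 40 mm high, with two 100 mm wide mounting ears; its key is a long black bar. Origin: centre of its underside on the bench; z up; the cable gland is on its +x side. Cannot move.
- round_box: grey push-button box screwed to the bench, housing 72x72 mm and 40 mm high, with two 100 mm wide mounting ears; its key is a round black mushroom head. Origin: centre of its underside on the bench; z up; the cable gland is on its +x side. Cannot move.
- square_box: grey push-button box screwed to the bench, housing 72x72 mm and 40 mm high, with two 100 mm wide mounting ears; its key is a square black cap, not to be pressed. Origin: centre of its underside on the bench; z up; the cable gland is on its +x side. Cannot move.
- bar_top (a point): centre of the top face of the black bar key, 58 mm above the bench when up; the flat bar measures 62 mm along the box's y axis and 18 mm along its x axis, 9 mm thick; it moves with the key
- round_top (a point): crown of the slightly domed black mushroom button, 42 mm in diameter, 58 mm above the bench when up; it moves with the button
- square_top (a point): centre of the top face of the flat black square key, 34x34 mm, 58 mm above the bench when up
- bar_key (a joint): travel of the bar key into its box, m: 0 = fully up, 0.008 = fully down (straight down). Springs back when let go; about 1 N to start, 4 N at 0.005, 6 N at the bottom stop.
- round_key (a joint): travel of the round mushroom button into its box, m: 0 = fully up, 0.008 = fully down (straight down). Springs back when let go; about 1 N to start, 4 N at 0.005, 6 N at the bottom stop.
- square_key (a joint): travel of the square key into its box, m: 0 = fully up, 0.008 = fully down (straight down). Springs back when let go; about 1 N to start, 4 N at 0.005, 6 N at the bottom stop.
- grip_1: loose teal tool handle, 170x31x23 mm, lying on the bench between the robot and the boxes; origin: centre of its underside, x along its length. Bystander
- screwdriver: loose screwdriver with a red grip, 201x26x26 mm, lying on the bench behind the boxes; origin: centre of its underside, x along its length. Bystander
- glue_bottle: loose white glue bottle with a red nozzle, 42 mm wide, 121 mm high, standing behind the boxes; origin: centre of its underside. Bystander
- mug: loose white mug, 81x117 mm with its handle, 97 mm high, standing to the left of the boxes; origin: centre of its underside. Bystander
Mind the look-alikes: they are no part of the job. Leave any brown or yellow look-alike of the round_box alone.

How it is judged:
On the way, in this order (a step that is already met when the one before it is completed fails the run):
1. the bar key is pressed down at least 5 of its 8 mm by the fingers, the round button being up (value of joint bar_key above 0.005 m and value of joint round_key below 0.002 m and contact force between the fingers and bar_box above 1 N), for 0.2 s.
2. the bar key has come back up, the round button still up (value of joint bar_key below 0.001 m and value of joint round_key below 0.002 m), for 0.1 s.
3. the round button is pressed down at least 5 of its 8 mm by the fingers, the bar key being up (value of joint round_key above 0.005 m and value of joint bar_key below 0.002 m and contact force between the fingers and round_box above 1 N), for 0.2 s.
At the end, for the whole second after the job is handed in: All three keys are up again (within 1 mm), and the handle, screwdriver, glue bottle and mug are at rest within 15 mm of where they stood (value of joint each of bar_key, round_key, square_key below 0.001 m and distance of each of grip_1, screwdriver, glue_bottle, mug from where it was at the start of the episode below 0.015 m and linear speed of each of grip_1, screwdriver, glue_bottle, mug below 0.02 m/s); the robot touches nothing.
It fails at once if the square key is pressed (more than 2 mm) (value of joint square_key above 0.002 m).
It fails at once if a box is pushed with more than 30 N (contact force between any of the fingers, the arm and bar_box above 30 N or contact force between any of the fingers, the arm and round_box above 30 N or contact force between any of the fingers, the arm and square_box above 30 N).
It fails at once if the handle, screwdriver, glue bottle or mug is shifted or lifted by more than 15 mm (distance of any of grip_1, screwdriver, glue_bottle, mug from where it was at the start of the episode above 0.015 m).
It also fails if it takes over 48 s, if anything falls off the work surface, if the arm or the gripper's body presses on something with over 40 N, if the wrist force passes 120 N, or if a joint passes its speed limit or range.

## Working session

There is one attempt and no reset: what is moved stays moved. The work goes in short steps, Python scripts to look and compute and a shell command to move; the robot and the scene stay as the last step left them, time stands still between calls to the robot, and variables do not carry over. Pictures are saved under pics/ and viewed, at most 10 in all, crops included, and the job is handed in when it is done.

```bash
mkdir -p pics; cat > h.py <<'E'
import numpy as np, cv2
from bench import ctrl, get_image, job
def ray(im,u,v):
    x=(u-im["cx"])/im["fx"]; y=(v-im["cy"])/im["fy"]
    rd=np.hypot(x,y); r=rd
    for _ in range(30): r=rd/(1+im["k1"]*r*r)
    s=1 if rd==0 else r/rd
    T=np.array(im["T"]); return T[:3,3],T[:3,:3]@np.array([x*s,y*s,1])
def onz(im,u,v,z):
    o,d=ray(im,u,v); return o+d*(z-o[2])/d[2]
E
python3 - <<'E'
from h import *
for n in("top","scene"):
    im=get_image(n); cv2.imwrite(f"pics/{n}0.png",im["pixels"][:,:,::-1]); np.save(n,im,allow_pickle=True)
    print(n,im["fx"],im["k1"],np.round(im["T"],3).tolist())
print(ctrl.get_state())
E
```

```text
top 538.6415977107308 -0.08468805285864506 [[0.008, -0.992, 0.125, 0.31], [-1.0, -0.007, 0.014, -0.009], [-0.013, -0.125, -0.992, 1.834], [0.0, 0.0, 0.0, 1.0]]
scene 453.2256585978315 0.03938477159700928 [[-0.705, -0.267, 0.657, -0.349], [-0.709, 0.297, -0.64, 0.859], [-0.024, -0.917, -0.399, 0.619], [0.0, 0.0, 0.0, 1.0]]
{'time': 0.1, 'joint_positions': array([ 1.3130907 ,  0.32173414, -0.07009461,  1.45154117,  0.02257995,
        1.37081093, -0.0569187 ]), 'qd': array([-0.00122052, -0.0040288 ,  0.00103194, -0.00177267, -0.00079084,
        0.00052036,  0.00030104]), 'joint_torque': array([ 7.46634464e-05, -4.92571235e+01, -4.05735746e-01, -3.13398421e+01,
       -6.40459196e-02,  3.94616753e-02,  5.79726816e-05]), 'position': array([ 0.17433944, -0.62566967,  0.22158647]), 'tool_rot': array([-3.11095776e+00, -4.25432825e-01,  4.72957984e-04]), 'ft_force': array([-0.41420241, -0.31002038,  0.33273889]), 'torque': array([-0.02011103,  0.00232306,  0.01519254]), 'grip_force': 0.0, 'grip_width': 0.9983549554999165}
```

View pics/top0.png

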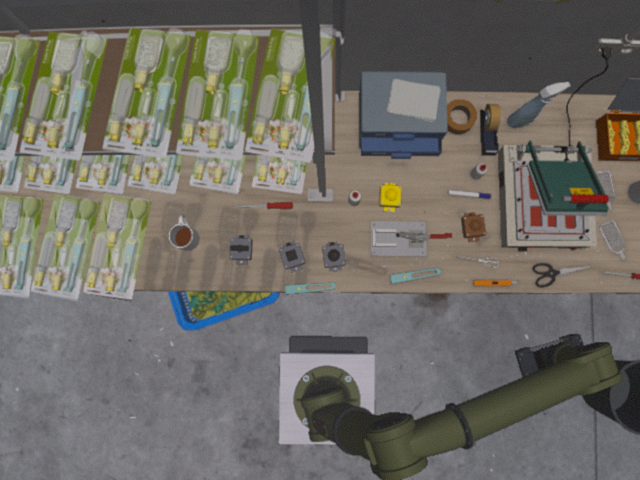

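View pics/scene0.png

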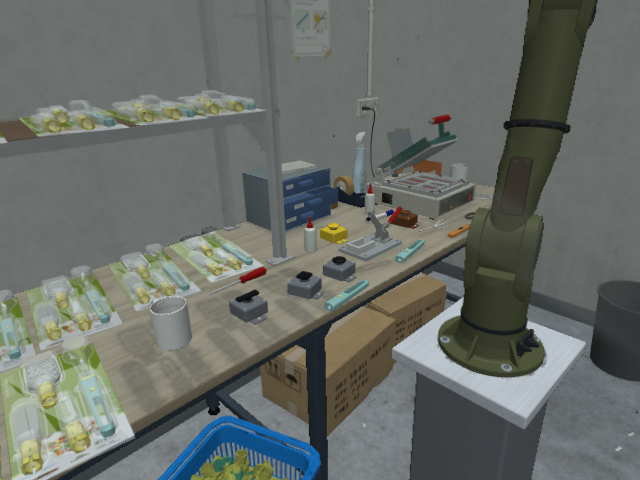

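Candidates (top view): the bar key may be (241,248), the square one (291,256) and the round one (334,256). The round box's look-alikes are the yellow box (390,196) and the brown box (474,226). I'll check the choice in a close crop and measure.

```bash
python3 - <<'E'
from h import *
t=np.load("top.npy",allow_pickle=True).item(); s=np.load("scene.npy",allow_pickle=True).item()
a=cv2.resize(t["pixels"][225:285,215:365],(800,320),interpolation=cv2.INTER_CUBIC)
b=cv2.resize(s["pixels"][250:325,215:375],(576,270),interpolation=cv2.INTER_CUBIC)
c=np.zeros((590,800,3),np.uint8); c[:320]=a; c[320:,:576]=b
cv2.imwrite("pics/crop.png",c[:,:,::-1])
for n,im,z,roi in(("top",t,.055,[(225,235,258,265),(275,240,308,275),(320,240,350,275)]),("scene",s,.055,[(228,285,270,310),(288,265,325,290),(322,250,357,275)])):
  for x0,y0,x1,y1 in roi:
    g=im["pixels"][y0:y1,x0:x1].max(2); m=(g<45).astype(np.uint8)
    k,l,st,ce=cv2.connectedComponentsWithStats(m)
    i=1+np.argmax(st[1:,4]); u,v=ce[i]+[x0,y0]
    ys,xs=np.nonzero(l==i); P=np.array([onz(im,x+x0,y+y0,z)[:2] for x,y in zip(xs,ys)])
    w,V=np.linalg.eigh(np.cov(P.T))
    print(n,u,v,st[i],onz(im,u,v,z).round(4),"len",np.sqrt(12*w).round(3),"ang",np.degrees(np.arctan2(V[1,1],V[0,1])).round(1))
for nm,u,v,z in(("mug",181,237,.09),("glue",355,198,.12),("sd",280,205,.02),("hL",285,289,.02),("hR",336,286,.02),("post",320,195,0)): print(nm,onz(t,u,v,z).round(3))
E
```

```text
top 235.0 247.0 [10 12  1  1  1] [0.5005 0.3107 0.055 ] len [nan nan] ang nan
top 288.0 244.0 [13  4  1  1  1] [0.5118 0.1337 0.055 ] len [nan nan] ang nan
top 329.75 257.0 [ 9 16  3  3  4] [ 0.4695 -0.0056  0.055 ] len [0.004 0.014] ang 50.6
scene 246.9516129032258 296.1693548387097 [  8   5  22  12 124] [0.4932 0.2996 0.055 ] len [0.027 0.06 ] ang 94.8
scene 303.9230769230769 275.45054945054943 [ 9  7 15  8 91] [0.4705 0.126  0.055 ] len [0.034 0.042] ang 130.2
scene 338.69444444444446 259.80555555555554 [10  7 14  7 72] [ 0.4684 -0.0102  0.055 ] len [0.034 0.04 ] ang 133.8
mug [0.528 0.485 0.09 ]
glue [ 0.656 -0.086  0.12 ]
sd [0.65  0.166 0.02 ]
hL [0.364 0.144 0.02 ]
hR [ 0.375 -0.027  0.02 ]
post [0.69 0.03 0.  ]<stdin>:13: RuntimeWarning: Degrees of freedom <= 0 for slice
  c *= np.true_divide(1, fact)
  c *= np.true_divide(1, fact)
```

View pics/crop.png

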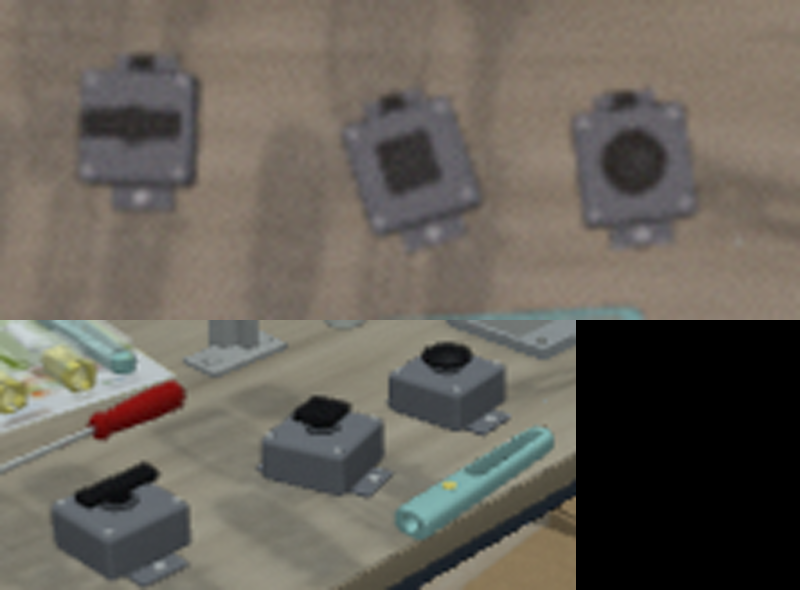

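The crop confirms it: the bar is at top pixel (239.4,248.3), the square at (291.5,255.2) and the round mushroom at (333.9,255.2). All three are grey boxes, and the yellow and brown ones are left alone. Next I'll combine both views and work out the tool-axis shifts.

```bash
cat >> h.py <<'E'
from scipy.spatial.transform import Rotation as R
def go(p):
    s=ctrl.get_state(); r=R.from_rotvec(s["tool_rot"])
    return (r.inv().apply(np.array(p)-s["position"])*1000).round(1)
E
python3 - <<'E'
from h import *
t=np.load("top.npy",allow_pickle=True).item(); s=np.load("scene.npy",allow_pickle=True).item()
for n,a,b in(("bar",(239.4,248.3),(246.95,296.2)),("sq",(291.5,255.2),(303.9,275.4)),("rnd",(333.9,255.2),(338.7,259.8))):
    (o,d),(p,e)=ray(t,*a),ray(s,*b)
    k=np.linalg.lstsq(np.c_[d,-e],p-o,rcond=None)[0]
    print(n,onz(t,*a,.057).round(4),onz(s,*b,.055).round(4),"tri",((o+k[0]*d+p+k[1]*e)/2).round(4))
print(go((.45,-.4,.2)),go((.49,.305,.2)))
E
```

```text
bar [0.496  0.2954 0.057 ] [0.493  0.2997 0.055 ] tri [0.4968 0.2966 0.0522]
sq [0.4743 0.1213 0.057 ] [0.4707 0.1258 0.055 ] tri [0.4749 0.1218 0.052 ]
rnd [ 0.4754 -0.0193  0.057 ] [ 0.4684 -0.0102  0.055 ] tri [ 0.4763 -0.0191  0.0493]
[ 326.1 -143.3   21.8] [ 553.9 -811.7   22.9]
```

```bash
python3 -m crank '[[[36,-16,0,0,1],[36,-16,0,0,1],[36,-16,0,0,1],[36,-16,0,0,1],[36,-16,0,0,1],[36,-16,0,0,1],[36,-16,0,0,1],[36,-16,0,0,1],[36,-16,0,0,1],[0,0,0,0,1]]]' 5; python3 -c "
from h import *
print(go((.495,.297,.2)))"
```

```text
time: 0.93
position: [0.456, -0.3914, 0.2223]
tool_rot: [-3.105, -0.446, -0.008]
ft_force: [0.9, 1.3, 1.0]
grip_width: 0.328
grip_force: 0.0
[ 231.2 -649.4   26. ]
```

```bash
python3 -m crank '[[[11.5,-32,0,0,1],[11.5,-32,0,0,1],[11.5,-32,0,0,1],[11.5,-32,0,0,1],[11.5,-32,0,0,1],[11.5,-32,0,0,1],[11.5,-32,0,0,1],[11.5,-32,0,0,1],[11.5,-32,0,0,1],[11.5,-32,0,0,1]]]'; python3 -m crank '[[[11.5,-32,0,0,1],[11.5,-32,0,0,1],[11.5,-32,0,0,1],[11.5,-32,0,0,1],[11.5,-32,0,0,1],[11.5,-32,0,0,1],[11.5,-32,0,0,1],[11.5,-32,0,0,1],[0,0,0,0,1],[0,0,0,0,1]]]'; python3 -c "
from h import *
print(go((.495,.297,.085)))"
```

```text
time: 1.77
position: [0.4723, -0.0599, 0.2223]
tool_rot: [3.112, 0.425, -0.001]
ft_force: [0.8, 0.7, -0.2]
grip_width: 0.007
grip_force: 0.0
time: 2.6
position: [0.4918, 0.2122, 0.2221]
tool_rot: [-3.111, -0.433, 0.002]
ft_force: [-0.5, -0.5, 0.1]
grip_width: 0.003
grip_force: 0.0
[ 26.5 -80.6 137.2]
```

```bash
python3 -m crank '[[[9,-27,0,0,1],[9,-27,0,0,1],[8.5,-26.5,0,0,1],[0,0,30,0,1],[0,0,30,0,1],[0,0,30,0,1],[0,0,25,0,1],[0,0,15,0,1],[0,0,0,0,1],[0,0,0,0,1]]]'; python3 -c "
from h import *
print(go((.495,.297,.059)))
for n in('scene','top'):
  im=get_image(n);p=im['pixels']
  c=p[215:325,190:350] if n=='scene' else p[215:275,205:285]
  cv2.imwrite(f'pics/{n}1.png',cv2.resize(c,None,fx=5,fy=5,interpolation=2)[:,:,::-1])"
```

```text
time: 3.43
position: [0.4967, 0.2927, 0.0918]
tool_rot: [3.112, 0.423, -0.003]
ft_force: [-0.2, -0.2, 0.8]
grip_width: 0.007
grip_force: 0.0
[-0.4 -4.6 32.8]
```

View pics/scene1.png

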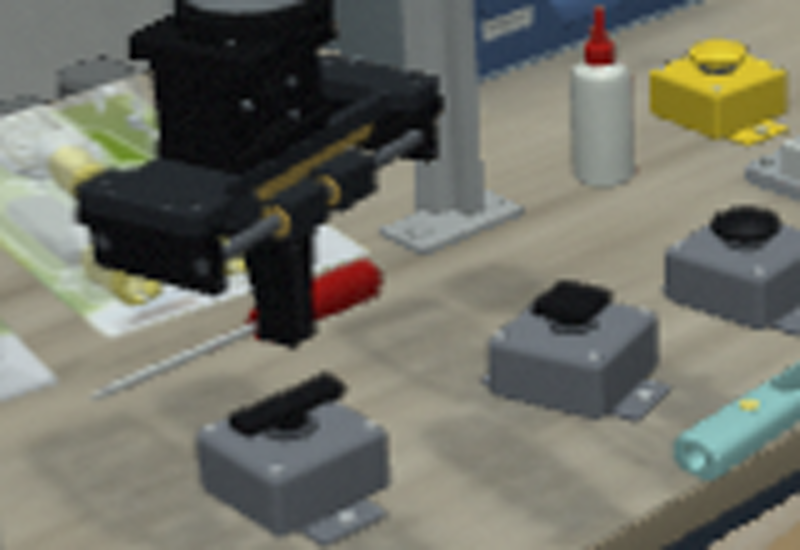

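The closed fingertips (crop ~(285,340)) hang straight above the bar centre (~(290,402)). The mug and the other items are clear. I'll press gently.

```bash
python3 -m crank '[[[0,-4,12,0,1],[0,0,12,0,1],[0,0,4,0,1],[0,0,2,0,1],[0,0,2,0,1],[0,0,2,0,1],[0,0,2,0,1],[0,0,2,0,1],[0,0,0,0,1],[0,0,0,0,1]]]'
```

```text
time: 4.37
position: [0.4956, 0.2986, 0.0548]
tool_rot: [3.113, 0.426, 0.0]
ft_force: [-1.0, -1.0, 2.0]
grip_width: 0.005
grip_force: 1.4
```

```bash
python3 -m crank '[[[0,0,2,0,1],[0,0,2,0,1],[0,0,0,0,1],[0,0,0,0,1],[0,0,0,0,1]]]'
```

```text
time: 4.78
position: [0.4957, 0.2987, 0.0508]
tool_rot: [-3.113, -0.426, -0.001]
ft_force: [-2.4, -0.1, 4.8]
grip_width: 0.006
grip_force: 2.6
```

```bash
python3 -m crank '[[[0,0,0.7,0,1],[0,0,0,0,1],[0,0,0,0,1],[0,0,0,0,1],[0,0,0,0,1]]]'; python3 -c "
from h import *
im=get_image('scene')
cv2.imwrite('pics/scene2.png',cv2.resize(im['pixels'][215:325,190:350],None,fx=5,fy=5,interpolation=2)[:,:,::-1])"
```

```text
time: 5.2
position: [0.4957, 0.2986, 0.0504]
tool_rot: [3.112, 0.426, 0.001]
ft_force: [-2.0, -1.1, 7.4]
grip_width: 0.006
grip_force: 3.6
```

View pics/scene2.png

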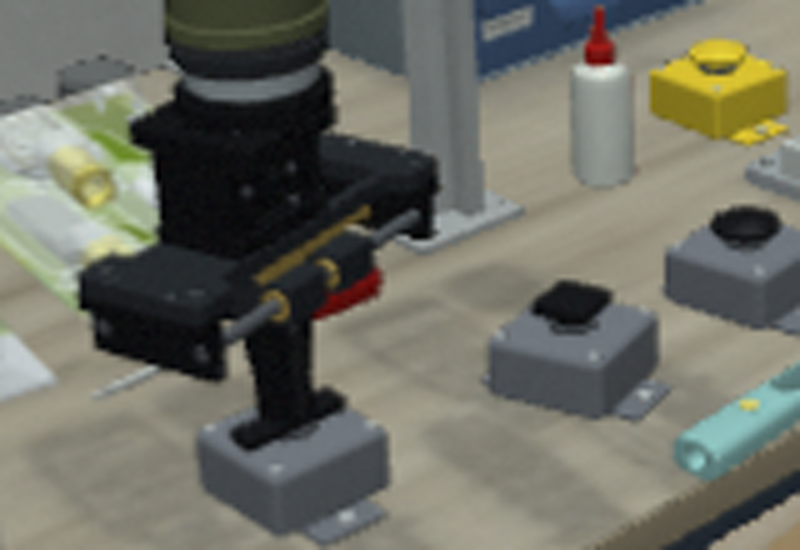

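The bar is pressed down near its stop, with the fingers on its middle (~(288,415)). Force is 7 N. Next I lift, let it come up and move over to the round button.

```bash
python3 -m crank '[[[0,0,-3,0,1],[0,0,-8,0,1],[0,0,-20,0,1],[0,0,-35,0,1],[0,0,-35,0,1],[0,0,0,0,1]]]'; python3 -c "
from h import *
print(go((.475,-.018,.085)))"
```

```text
time: 5.75
position: [0.4988, 0.3012, 0.1577]
tool_rot: [-3.109, -0.425, -0.016]
ft_force: [1.4, 0.9, 0.6]
grip_width: 0.0
grip_force: 0.0
[-109.5  301.3   70.9]
```

```bash
python3 -m crank '[[[-11,30,0,0,1],[-11,30,0,0,1],[-11,30,0,0,1],[-11,30,0,0,1],[-11,30,0,0,1],[-11,30,0,0,1],[-11,30,0,0,1],[-11,30,0,0,1],[-11,30,0,0,1],[-11,30,0,0,1]]]';python3 -m crank '[[[0,0,0,0,1],[0,0,25,0,1],[0,0,25,0,1],[0,0,15,0,1],[0,0,0,0,1],[0,0,0,0,1]]]'; python3 -c "
from h import *
print(go((.475,-.018,.059)))
im=get_image('scene')
cv2.imwrite('pics/scene3.png',cv2.resize(im['pixels'][190:300,240:400],None,fx=5,fy=5,interpolation=2)[:,:,::-1])"
```

```text
time: 6.58
position: [0.4697, -0.0218, 0.151]
tool_rot: [3.112, 0.425, 0.001]
ft_force: [0.5, -0.9, -1.4]
grip_width: 0.006
grip_force: 0.0
time: 7.08
position: [0.4695, -0.0197, 0.0854]
tool_rot: [-3.112, -0.426, 0.002]
ft_force: [-0.3, -0.2, 1.2]
grip_width: 0.007
grip_force: 0.0
[ 5.8 -0.2 26.4]
```

View pics/scene3.png

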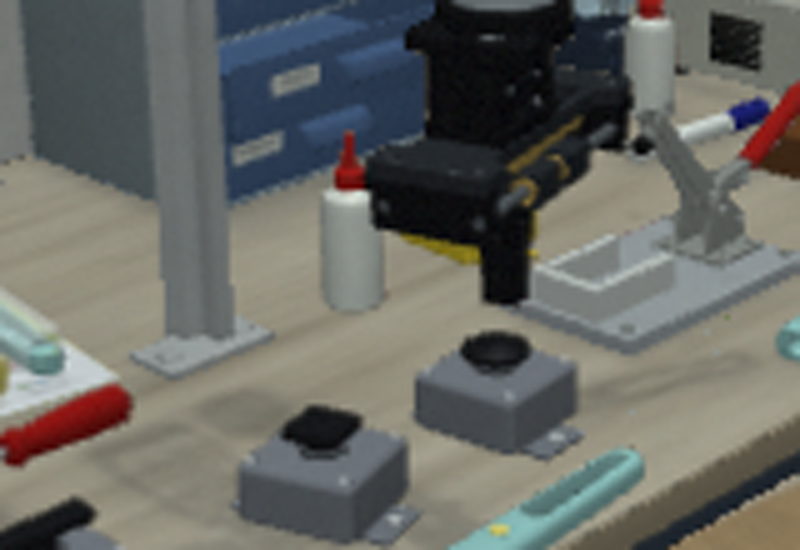

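The fingertips (~(503,297)) are just right of the button centre (~(495,350)), which matches the computed 5 mm shift. The bar is up again at the lower left. Now I press the round button.

```bash
python3 -m crank '[[[5,0,10,0,1],[0,0,10,0,1],[0,0,4,0,1],[0,0,2,0,1],[0,0,2,0,1],[0,0,2,0,1],[0,0,2,0,1],[0,0,0,0,1],[0,0,0,0,1]]]'
```

```text
time: 7.88
position: [0.4749, -0.0188, 0.0541]
tool_rot: [3.112, 0.426, -0.0]
ft_force: [-2.0, 0.3, 3.0]
grip_width: 0.008
grip_force: 1.6
```

```bash
python3 -m crank '[[[0,0,2,0,1],[0,0,2,0,1],[0,0,0,0,1],[0,0,0,0,1],[0,0,0,0,1],[0,0,0,0,1]]]'
```

```text
time: 8.38
position: [0.475, -0.0187, 0.0503]
tool_rot: [3.112, 0.426, -0.0]
ft_force: [-3.8, 0.9, 8.2]
grip_width: 0.005
grip_force: 4.1
```

The button is well down at 8 N. I'll withdraw.

```bash
python3 -m crank '[[[0,0,0,0,1],[0,0,-3,0,1],[0,0,-8,0,1],[0,0,-20,0,1],[0,0,-35,0,1],[0,0,-35,0,1],[0,0,-30,0,1],[0,0,0,0,1],[0,0,0,0,1],[0,0,0,0,1]]]'; python3 -c "
from h import *
im=get_image('scene')
cv2.imwrite('pics/scene4.png',cv2.resize(im['pixels'][190:340,140:400],None,fx=3,fy=3,interpolation=2)[:,:,::-1])"
```

```text
time: 9.22
position: [0.4746, -0.0188, 0.1803]
tool_rot: [3.112, 0.425, -0.001]
ft_force: [-0.1, -0.4, -0.5]
grip_width: 0.008
grip_force: 0.0
```

View pics/scene4.png

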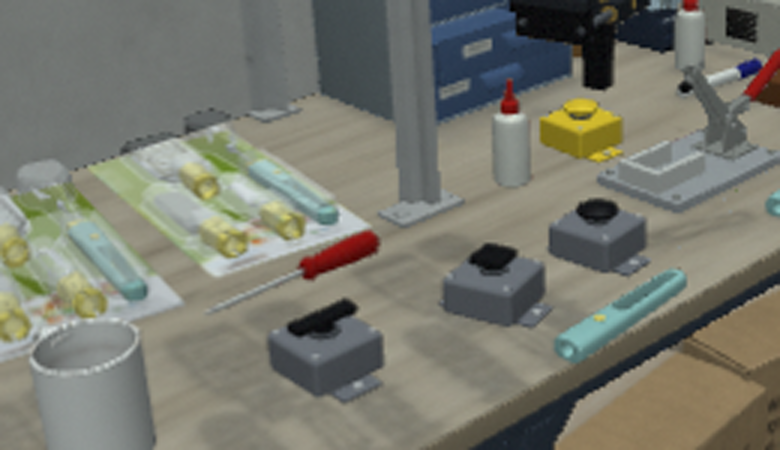

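All three keys are up: bar (322,316), square (493,258), round (597,210). The handle, screwdriver, glue bottle and mug have not moved, and the gripper is clear.

```bash
python3 -c "
from h import *
print(job.close_job())"
```

```text
the job is handed in; nothing more can be done
None
```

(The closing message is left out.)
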